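# Seat the press cover on its hidden pin and hold the cassettes down

### The job

Pick up the blue press cover by its black handle, bring it between the two fences of the aluminium cassette jig and slide it along them over the jig's locating pin until it drops on. Then press the cover down until the sprung cassettes are fully home, and finish while still holding it pressed down with the gripper: do not let go. Leave the other things on the bench where they are.

Things in the scene. Friction and masses are not known exactly. Their poses are not given: they have to be found in the camera images.
- jig: fixed cassette jig: aluminium base 140 (x) x 92 (y) mm, top face 12 mm above the bench. Origin at the centre of its underside; x along the channel, y across, z up. Grey fences along both sides guide the cover: inner faces at y = +-32 mm, upright to 23 mm above the bench, then flaring to y = +-36 mm at 28 mm
- jig_cassettes (a point): middle of the jig at the cassettes' starting height. Two white test cassettes, 70 x 20 x 6 mm, lie lengthwise between the fences at y = +-17 mm on one sprung bed, tops 16 mm above the bench (4 mm above the base)
- jig_pin_slot (a point): middle of the slot that holds the fixed steel locating pin, on the base's top face. Pin: 10 mm diameter, rounded tip 22 mm above the bench, on the channel's centre line (y = 0), anywhere from 15 mm before to 15 mm beyond this point along the jig's x, new each time and not in the readings: feel for it with the cover, or look before covering it
- cover: loose press cover, 0.2 to 0.36 kg: blue plate 92 (x) x 60 (y) x 14 mm with a black bar handle on top. Origin at the centre of its underside, z up; fits either way round; starts flat on the bench. Its underside is 22 mm above the bench while it rides level on the pin's tip, 16 mm once dropped over the pin on to the cassettes, 12 mm when pressed home against the base
- cover_handle (a point): centre of the handle, 31 mm above the cover's underside. The bar is 60 mm long (cover x), 14 mm thick (y) and reaches from 14 to 48 mm above the underside; grip across its 14 mm
- cover_hole (a point): mouth of the blind round hole for the pin, in the middle of the cover's underside: 12.5 mm diameter, mouth chamfered 3 mm, 11 mm deep
- bed (a joint): downward travel of the sprung cassette bed in m: 0 free (up), 0.004 fully home (cassettes flush with the base). The spring carries the cover's weight without moving; it takes 6 N to begin to move and 12 N to be fully home, including the weight, and rises again when the push ends
- vial_amber: amber glass sample vial with white cap, 23 mm across, 46 mm tall; bystander, origin at the centre of its underside
- vial_clear: clear glass sample vial with white cap, 23 mm across, 46 mm tall; bystander, origin at the centre of its underside
- petri: petri dish with yellowish content and lid, 61 mm across, 15 mm tall; bystander, origin at the centre of its underside
- timer: white bench timer, 60 x 66 x 20 mm, in front; bystander, origin at the centre of its underside
- beaker: empty clear beaker, 51 mm across, 69 mm tall, at the back; bystander, origin at the centre of its underside
- reagent: white bottle with red cap, 60 mm across, 115 mm tall, at the back; bystander, origin at the centre of its underside
- dropper: small white bottle, 35 mm across, 66 mm tall, on the right; bystander, origin at the centre of its underside
- cup: small white cup, 35 mm across, 36 mm tall, on the right; bystander, origin at the centre of its underside

How it is judged:
By the outcome, as a careful person would: the job done as asked, in the order asked, and still so for the second after the job is handed in, while the arm keeps its last pose, push and grip.
It also fails if it takes over 45 s, if anything falls off the work surface, if the arm or the gripper's body presses on something with over 40 N, if the wrist force passes 120 N, or if a joint passes its speed limit or range.

### The arm

A 6-joint arm with a two-finger parallel gripper is mounted at the origin on a cart in front of the work surface, level with it; the furniture and walls round the work are solid. World frame = base frame: x ahead of the robot, y to its left, z up, the work surface at z = 0. Lengths are in mm, angles in degrees, forces in N, time in s.
With the tool pointing down it reaches from about 350 to 850 mm from the base axis. Payload 8.1 kg.
Tool frame: the origin (TCP) lies between the finger pads; the fingertips stand 17 mm ahead of it and the grasp point (between the pads) lies 2 mm behind it; z points along the fingers, y is the line along which they close (so a half turn about z gives the same grasp; the last joint's range is limited). The gripper opens to 85 mm and grips with 20 to 120 N. Pads are 22 mm wide; open, the fingers measure 114 mm over their backs; the gripper's body (76 mm by 85 mm) begins 54 mm behind the grasp point. The pads swing forward as they close: fully open they stand 13 mm farther back than shut.
Start: joints at [70.107, 7.471, 85.268, -0, 87.261, -4.893], TCP at [155.27, 579.566, 248.292] pointing down, gripper open.
Joint ranges: [-169.43, 169.43], [-51.17, 129.36], [1.28, 143.12], [-76.62, 256.62], [0, 156.53], [-152.29, 152.29]. Speed limits (degrees/s): [136.94, 136.94, 159.86, 180, 180, 180].

### API

Orientations are given as [roll, pitch, yaw] about the fixed x, y, z axes, in that order (R = Rz(yaw) Ry(pitch) Rx(roll)).
In Python, from bench import sense, snapshot, hand_in, trace, place_of gives the robot as it stands.
- The arm moves only by the shell command python3 -m handwheel 'ROWS' [FORCE]. ROWS is JSON, a list of rows, each a list of 7 numbers: the opening, from -1 (shut) to 1 (fully open), then the shift along the tool's x, y, z in cm, then the turn, a rotation vector about the tool's x, y, z in rad. A call has 1 to 12 rows; each row shifts and turns the commanded pose from where the row before left it, along the tool's axes as they then stand; what a row does not reach is not made up. A row lasts 1/12 s, in which the tool goes at most 41.7 mm and 7.16 degrees, less where a joint would pass 70% of its speed; a pose out of reach is approached as far as the arm can. A call with a gripper value outside its range is refused whole. The fingers move at their own pace and stop on an object; FORCE is the grip in N (left out, the last holds). Time passes only in rows, so rows that do not move let the fingers close. It gives the time, the measured TCP pose, the force, the opening and the grip force at its end, in the units of the state.
- sense(): the state, without advancing time (a new reading comes with each control period).
- snapshot(name): name is "side" or "top" or "wrist"; returns a dict with "image" (480x640x3 uint8, red, green, blue), "intrinsics" (3x3 intrinsics, pixels), "k1" (the pictures are not rectified: a ray, as slopes to the right and down, at radius r is drawn at 1 + k1 r^2 times it, then the intrinsics apply), "R" (3x3) and "t" (3): a world point X has camera coordinates R X + t. Camera axes: x right, y down, z forward; pixel columns grow to the right and rows downward; lengths in mm; the calibration is good to about 2 mm. A picture is of the moment at which its call begins. There is no depth.
- hand_in(): hands the job in; it is judged then, once.
Trained networks look in a picture, given as the dict that the camera call returned (one of the last four; its "shot" number tells which), for a name from the list of things; names that differ only in an ending like _2 or _b are one class to them, and where a whole thing is asked for, a point or a joint stands for the part that bears it (a point fixed in the world has none). Each returns a list of dicts, best first, with "conf" (0 to 1); they miss things now and then, are a little off and sometimes report something else, mostly with a low value. They report only what shows in the picture. A call takes as long as a camera call.
- trace(picture, query): "pixels" (480x640 bool, what is visible of it).
- place_of(picture, query): "location" ([x, y, z] in mm, in world coordinates, good to about 4 mm: a listed point, or the origin of a listed thing).
The state is a dict: "time": time; "joint_pos": joint angles; "qd": joint speeds; "joint_efforts": joint torques, N m; "tool_pos": TCP position; "tcp_rot": TCP orientation; "ft_force": force on the tool from outside, world axes, zero at the start; "wrist_torque": the same for the moment, N m; "finger_gap": finger opening in mm; "grip_force": force on a finger pad.
Only numpy, scipy, OpenCV 4.12 (cv2) and the standard library are available. Lean on these libraries where they do the work, as an engineer would, in place of code of your own. Each camera call takes 0.05 s, during which the arm holds its last target. There are 200 camera calls.

## Working session

There is one attempt and no reset: what is moved stays moved. The work goes in short steps, Python scripts to look and compute and a shell command to move; the robot and the scene stay as the last step left them, time stands still between calls to the robot, and variables do not carry over. Pictures are saved under pics/ and viewed, at most 10 in all, crops included, and the job is handed in when it is done.

```bash
mkdir -p pics; ls; cat > h.py <<'E'
import numpy as np, cv2
from bench import sense, snapshot, hand_in, trace, place_of
from scipy.spatial.transform import Rotation as Ro
def save(p,n): cv2.imwrite('pics/'+n+'.png',p["image"][:,:,::-1])
def proj(p,X):
    c=np.asarray(p["R"])@np.asarray(X,float)+np.asarray(p["t"]); s=c[:2]/c[2]; s=s*(1+p["k1"]*(s@s))
    K=np.asarray(p["intrinsics"]); return K[:2,:2]@s+K[:2,2]
def ray(p,uv):
    K=np.asarray(p["intrinsics"]); d=np.linalg.solve(K[:2,:2],np.asarray(uv,float)-K[:2,2]); s=d.copy()
    for _ in range(20): s=d/(1+p["k1"]*(s@s))
    R=np.asarray(p["R"]); return -R.T@np.asarray(p["t"]), R.T@np.array([*s,1])
def onplane(p,uv,z):
    o,d=ray(p,uv); return o+d*(z-o[2])/d[2]
def rect(p,q,z):
    "min-area rectangle of a mask's outline, mapped onto plane z"
    m=trace(p,q)
    if not m: return None
    c=max(cv2.findContours(m[0]["pixels"].astype(np.uint8),cv2.RETR_EXTERNAL,cv2.CHAIN_APPROX_NONE)[0],key=len)[:,0]
    w=np.array([onplane(p,u,z)[:2] for u in c],np.float32)
    return m[0]["conf"],cv2.minAreaRect(w),len(c)
def st():
    s=sense(); print({k:np.round(s[k],2).tolist() for k in("time","joint_pos","tool_pos","tcp_rot","ft_force","wrist_torque","finger_gap","grip_force")})
E
python3 - <<'E'
from h import *
st()
for n in("top","side"):
    p=snapshot(n); save(p,n+'0')
    for q in("jig","jig_cassettes","jig_pin_slot","cover","cover_handle"):
        for r in place_of(p,q)[:2]: print(n,q,np.round(r["location"],1),round(r["conf"],2), proj(p,r["location"]).round())
    for q,z in(("jig",12),("cover",14)): print(n,q,rect(p,q,z))
E
```

```text
pics
{'time': 0.0, 'joint_pos': [70.11, 7.51, 85.33, 0.0, 87.26, -4.89], 'tool_pos': [155.08, 579.08, 247.24], 'tcp_rot': [-179.89, -0.01, 165.0], 'ft_force': [0.08, 0.13, 0.46], 'wrist_torque': [-0.03, 0.01, -0.01], 'finger_gap': 85.5, 'grip_force': 0.0}
top jig [463.3 281.1   2.6] 0.68 [219. 304.]
top jig_cassettes [ 6.484e+02  2.344e+02 -2.000e-01] 0.72 [236. 237.]
top jig_cassettes [466.  275.9  11. ] 0.7 [220. 303.]
top jig_pin_slot [461.9 277.8  10.6] 0.79 [219. 305.]
top cover [651.6 236.6   3. ] 0.72 [235. 236.]
top cover [650.5 235.9  32.3] 0.63 [233. 235.]
top cover_handle [651.7 238.2  34.6] 0.74 [232. 234.]
top jig (0.66, ((463.0987548828125, 278.8071594238281), (141.69851684570312, 94.33439636230469), 17.172683715820312), 156)
top cover (0.91, ((648.8822631835938, 233.8399200439453), (62.538639068603516, 92.88430786132812), 74.19327545166016), 101)
side jig [4.595e+02 2.793e+02 4.000e-01] 0.55 [334. 372.]
side jig [646.2 231.4   4.2] 0.44 [251. 322.]
side jig_cassettes [461.1 277.4  14.9] 0.92 [334. 366.]
side jig_cassettes [ 7.857e+02  8.170e+01 -1.000e-01] 0.55 [225. 257.]
side jig_pin_slot [462.1 281.8  13.4] 0.94 [332. 368.]
side jig_pin_slot [650.3 233.6  32. ] 0.15 [248. 313.]
side cover [647.  231.6   2.1] 0.79 [251. 323.]
side cover_handle [651.7 231.8  30.8] 0.6 [247. 312.]
side jig None
side cover (0.87, ((647.9969482421875, 240.73822021484375), (66.4224624633789, 104.6734390258789), 73.28518676757812), 123)
```

```bash
python3 -c "
import cv2,numpy as np
a=cv2.imread('pics/top0.png');b=cv2.imread('pics/side0.png')
cv2.imwrite('pics/c0.png',np.hstack([cv2.resize(a[180:360,130:330],(400,360)),cv2.resize(b[230:410,190:390],(400,360))]))"
```

```text
(no output)
```

View pics/top0.png

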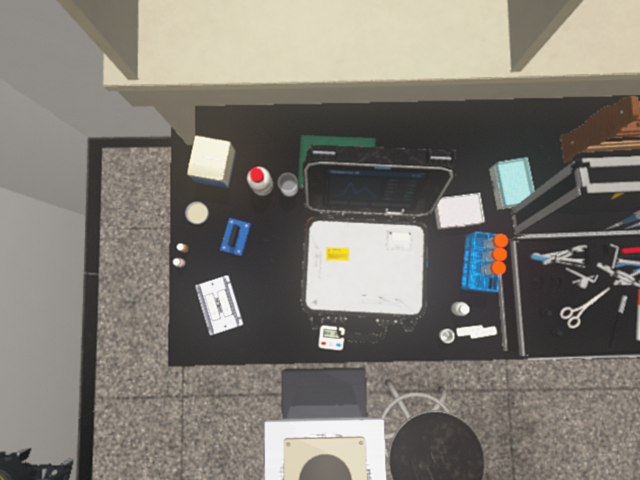

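View pics/c0.png

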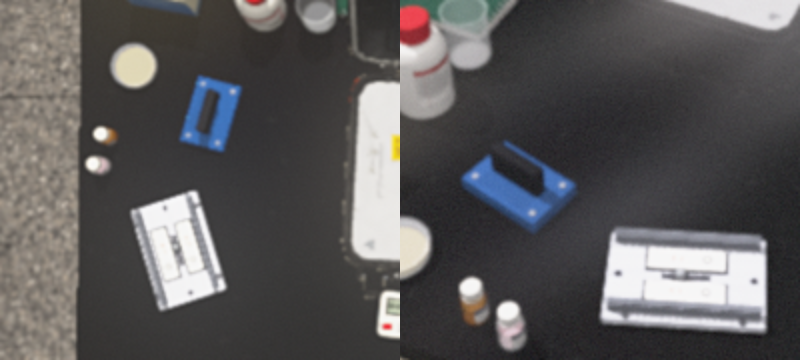

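The top view shows the jig around (219,304), yawed about +17°, and the cover around (235,236), yawed about -16°. The tool's yaw of 165° already suits the handle. I'll go over the jig first so the wrist camera can see the pin.

```bash
python3 -m handwheel '[[1,-3.1,-1.7,0,0,0,0],[1,-3.1,-1.7,0,0,0,0],[1,-3.1,-1.7,0,0,0,0],[1,-3.1,-1.7,0,0,0,0],[1,-3.1,-1.7,0,0,0,0],[1,-3.1,-1.7,0,0,0,0],[1,-3.1,-1.7,0,0,0,0],[1,-3.1,-1.7,0,0,0,0],[1,-3.1,-1.7,0,0,0,0],[1,-3.1,-1.7,0,0,0,0],[1,-3.1,-1.7,0,0,0,0],[1,0,0,0,0,0,0]]' 40
python3 - <<'E'
from h import *
st()
p=snapshot("wrist"); save(p,'w1')
print(-np.array(p["R"]).T@p["t"], np.array(p["R"])[2])
for q in("jig","jig_cassettes","jig_pin_slot","cover","cover_handle"):
    for r in place_of(p,q)[:2]: print(q,np.round(r["location"],1),round(r["conf"],2), proj(p,r["location"]).round())
print(rect(p,"jig",12))
E
```

```text
time: 1.8
tool_pos: [440.1, 306.4, 248.4]
tcp_rot: [-179.9, 0.1, 164.7]
ft_force: [-0.6, 0.6, -0.2]
finger_gap: 85.5
grip_force: 0.0
{'time': 1.8, 'joint_pos': [29.46, -2.46, 95.48, -0.15, 86.93, -45.25], 'tool_pos': [440.08, 306.4, 248.41], 'tcp_rot': [-179.93, 0.14, 164.72], 'ft_force': [-0.58, 0.57, -0.19], 'wrist_torque': [-0.01, 0.02, 0.03], 'finger_gap': 85.48, 'grip_force': 0.0}
[375.68441092 323.88537557 373.58647709] [ 0.250756   -0.06949581 -0.96555257]
jig [462.2 277.1  12.2] 0.72 [304. 238.]
jig [459.  280.1   2.1] 0.7 [307. 231.]
jig_cassettes [459.6 276.3  12.9] 0.83 [302. 236.]
jig_pin_slot [463.4 279.   12.9] 0.88 [306. 239.]
cover [651.2 229.4  -1.6] 0.98 [311. 417.]
cover_handle [648.4 235.8  37.8] 0.96 [315. 440.]
cover_handle [578.  383.9   2.9] 0.16 [447. 321.]
(0.75, ((462.1346740722656, 280.23040771484375), (141.65635681152344, 93.26373291015625), 17.192628860473633), 440)
```

View pics/w1.png

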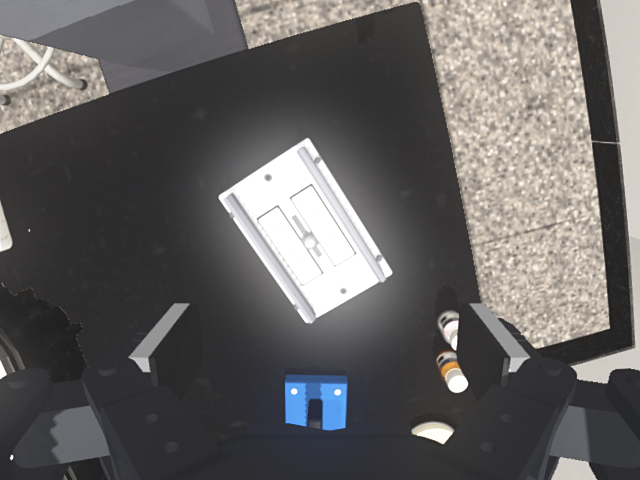

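The wrist view shows the jig at the centre (306,232), with a roundish pin near (310,242) in the slot. I'll zoom in and compute the pin's and the cover's offsets.

```bash
python3 - <<'E'
from h import *
a=cv2.imread('pics/w1.png')
c=cv2.resize(a[205:275,265:350],(800,660),interpolation=cv2.INTER_CUBIC)[:600]
g=np.clip((c.astype(float)-120)*255/135,0,255).astype(np.uint8)
cv2.imwrite('pics/w1c.png',g)
p=snapshot("wrist")
th=np.radians(17.2); o=np.array([462.1,280.2])
for u in[(310,242),(311,244),(309,240)]:
    for z in(12,22):
        d=onplane(p,u,z)[:2]-o; print(u,z,d@[np.cos(th),np.sin(th)],d@[-np.sin(th),np.cos(th)])
for x in(-15,0,15): print(x,[proj(p,[*(o+x*np.array([np.cos(th),np.sin(th)])),z]).round(1) for z in(12,22)])
print(rect(p,"cover",14))
E
```

```text
(310, 242) 12 2.0919769055351933 6.803295247251728
(310, 242) 22 0.026831310105769557 8.633568138505908
(311, 244) 12 4.070915713690942 6.568022268053261
(311, 244) 22 1.951052685320649 8.404800430419897
(309, 240) 12 0.11783813954259381 7.037918747563767
(309, 240) 22 -1.8927227435658 8.86170432572272
-15 [array([292.7, 229.8]), array([291.7, 232.6])]
0 [array([302.1, 244. ]), array([301.4, 247.2])]
15 [array([311.4, 258. ]), array([311. , 261.5])]
(0.87, ((620.965087890625, 242.9701690673828), (60.38266372680664, 54.84838104248047), 73.29999542236328), 201)
```

View pics/w1c.png

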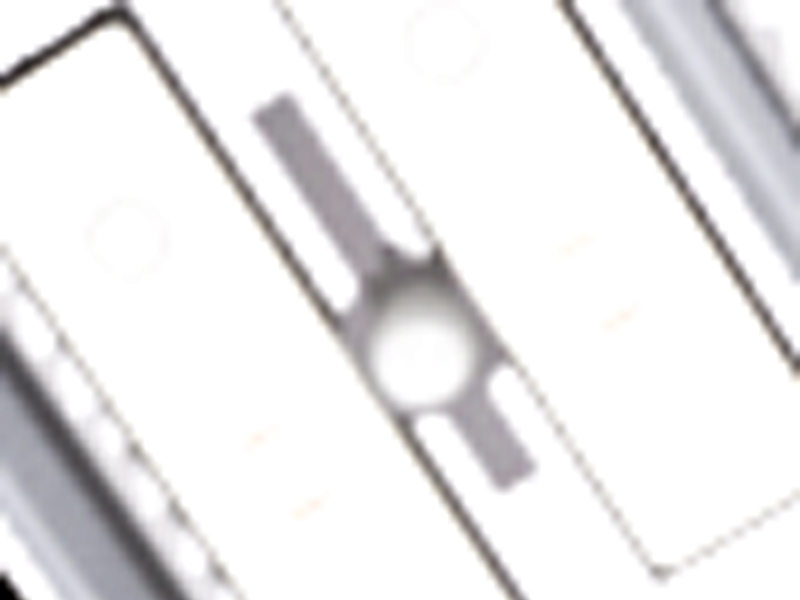

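The zoom shows the slot from (272,105) to (518,480) in the crop, with the pin centred at (423,352). Allowing for parallax, the pin is about 4–5 mm past the slot's middle on the far (+x) side. Now over to the cover.

```bash
python3 -m handwheel '[[1,-3.1,-0.2,-0.5,0,0,0],[1,-3.1,-0.2,0,0,0,0],[1,-3.1,-0.2,0,0,0,0],[1,-3.1,-0.2,0,0,0,0],[1,-3.1,-0.2,1.5,0,0,0],[1,-3.1,-0.2,2.5,0,0,0],[1,-3.1,-0.2,3,0,0,0],[1,0,0,3,0,0,0],[1,0,0,0,0,0,0],[1,0,0,0,0,0,0]]' 
python3 - <<'E'
from h import *
st()
p=snapshot("wrist"); save(p,'w2')
for q in("cover","cover_handle"):
    for r in place_of(p,q)[:2]: print(q,np.round(r["location"],1),round(r["conf"],2), proj(p,r["location"]).round())
print(rect(p,"cover",14))
p=snapshot("top"); print(rect(p,"cover",14))
E
```

```text
time: 3.08
tool_pos: [639.1, 241.4, 151.6]
tcp_rot: [-179.8, -0.3, 165.0]
ft_force: [-0.5, -0.8, 0.3]
finger_gap: 85.4
grip_force: 0.0
{'time': 3.08, 'joint_pos': [16.38, 23.8, 76.17, 0.02, 80.39, -58.64], 'tool_pos': [639.05, 241.37, 151.62], 'tcp_rot': [-179.83, -0.31, 165.02], 'ft_force': [-0.53, -0.81, 0.33], 'wrist_torque': [-0.0, 0.03, 0.01], 'finger_gap': 85.45, 'grip_force': 0.0}
cover [649.8 229.8  -1.2] 0.77 [317. 249.]
cover_handle [650.3 235.8  34.6] 0.92 [326. 264.]
(0.89, ((646.72802734375, 235.15536499023438), (59.34178161621094, 94.04259490966797), 73.3904800415039), 458)
(0.93, ((620.3829345703125, 233.32090759277344), (44.851112365722656, 37.67027282714844), 78.52822875976562), 49)
```

View pics/w2.png

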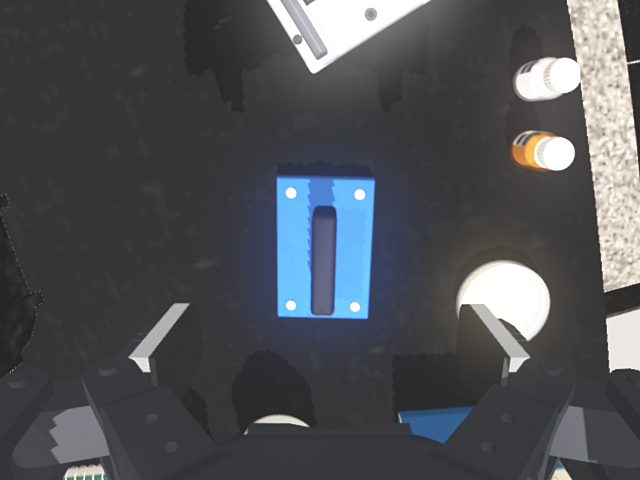

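The cover is at (325,250), with the handle bar running from (324,210) to (322,312). Corners and screws are clear, so I'll fit the pose from those.

```bash
python3 - <<'E'
from h import *
st()
p=snapshot("wrist"); im=p["image"].astype(int)
A={}
for n,u,z in[("c",(277,178),14),("c",(375,180),14),("c",(369,318),14),("c",(278,318),14),("s",(291,193),14),("s",(360,195),14),("s",(355,307),14),("s",(291,305),14),("h",(324,207),48),("h",(322,314),48)]:
    A.setdefault(n,[]).append(onplane(p,u,z)[:2])
for n,a in A.items():
    a=np.array(a); print(n,a.mean(0).round(1),a.round(1).tolist())
    d=(a[1]-a[0]) if n=="h" else (a[0]+a[1]-a[2]-a[3]); print(np.degrees(np.arctan2(d[1],d[0]))%180)
    if n!="h": d=a[1]+a[2]-a[0]-a[3]; print(np.degrees(np.arctan2(d[1],d[0]))%180)
print(p["intrinsics"],p["k1"])
E
```

```text
{'time': 3.38, 'joint_pos': [16.4, 23.46, 75.96, 0.0, 80.33, -58.66], 'tool_pos': [642.04, 242.36, 157.58], 'tcp_rot': [179.87, 0.22, 165.06], 'ft_force': [-0.43, -0.46, 0.29], 'wrist_torque': [-0.01, 0.02, -0.02], 'finger_gap': 85.34, 'grip_force': 0.0}
c [654.7 236.2] [[600.9, 219.9], [617.8, 278.6], [708.1, 253.1], [692.1, 193.2]]
163.98815748908098
74.5307224811181
s [654.9 235.8] [[612.2, 225.7], [624.6, 267.3], [697.7, 245.9], [685.2, 204.5]]
163.74668835832307
73.30176341982103
h [650.9 236.5] [[620.0, 245.4], [681.8, 227.6]]
163.9043303054685
[[431.54091384   0.         328.99624242]
 [  0.         431.54091384 239.81262225]
 [  0.           0.           1.        ]] -0.09232441403539501
```

```bash
python3 -m handwheel '[[1,-0.5,-0.25,0,0,0,0.021],[1,-0.46,-0.25,2,0,0,0],[1,0,0,2.6,0,0,0],[1,0,0,2.6,0,0,0],[1,0,0,2.0,0,0,0],[1,0,0,1,0,0,0],[1,0,0,0,0,0,0],[1,0,0,0,0,0,0],[1,0,0,0,0,0,0]]' 
python3 - <<'E'
from h import *
st()
p=snapshot("wrist"); save(p,'w3')
for r in place_of(p,"cover_handle")[:1]: print(np.round(r["location"],1),round(r["conf"],2))
st()
E
```

```text
time: 4.18
tool_pos: [650.5, 234.2, 54.5]
tcp_rot: [179.9, 0.1, 163.8]
ft_force: [0.3, 0.5, 0.2]
finger_gap: 85.5
grip_force: 0.0
{'time': 4.18, 'joint_pos': [15.56, 29.9, 78.79, -0.0, 71.14, -58.22], 'tool_pos': [650.48, 234.24, 54.51], 'tcp_rot': [179.91, 0.14, 163.78], 'ft_force': [0.31, 0.5, 0.24], 'wrist_torque': [0.02, -0.01, -0.04], 'finger_gap': 85.54, 'grip_force': 0.0}
[646.6 235.4  34.2] 0.92
{'time': 4.28, 'joint_pos': [15.56, 29.87, 78.79, -0.0, 71.12, -58.23], 'tool_pos': [650.7, 234.38, 54.9], 'tcp_rot': [179.89, 0.18, 163.79], 'ft_force': [0.21, -0.67, -0.1], 'wrist_torque': [0.0, 0.0, -0.05], 'finger_gap': 85.49, 'grip_force': 0.0}
```

View pics/w3.png

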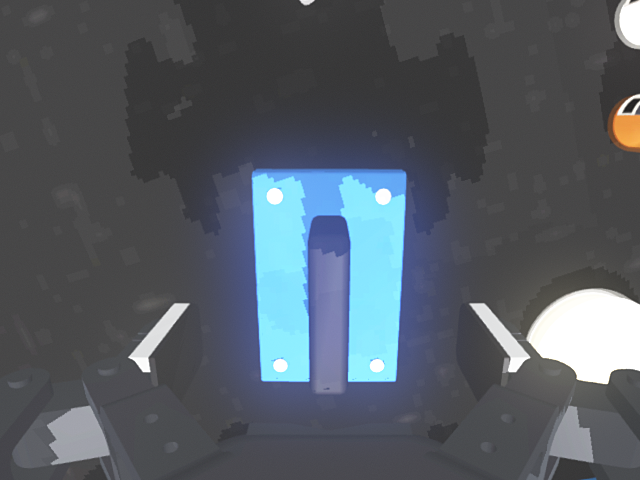

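Aligned: the bar is centred between the fingers at (329,300). I'll descend and close.

```bash
python3 -m handwheel '[[1,0,0,1,0,0,0],[1,0,0,0.75,0,0,0],[1,0,0,0,0,0,0],[-1,0,0,0,0,0,0],[-1,0,0,0,0,0,0],[-1,0,0,0,0,0,0],[-1,0,0,0,0,0,0],[-1,0,0,0,0,0,0],[-1,0,0,0,0,0,0],[-1,0,0,0,0,0,0],[-1,0,0,0,0,0,0],[-1,0,0,0,0,0,0]]' 80
python3 -c "
from h import *
st()"
```

```text
time: 5.28
tool_pos: [649.4, 234.0, 35.3]
tcp_rot: [180.0, 0.0, 163.8]
ft_force: [0.7, -0.4, 2.9]
finger_gap: 12.6
grip_force: 78.6
{'time': 5.28, 'joint_pos': [15.56, 31.17, 79.26, -0.0, 69.54, -58.23], 'tool_pos': [649.42, 234.02, 35.28], 'tcp_rot': [179.98, 0.04, 163.8], 'ft_force': [0.67, -0.45, 2.95], 'wrist_torque': [-0.01, -0.04, -0.02], 'finger_gap': 12.61, 'grip_force': 78.6}
```

```bash
python3 -m handwheel '[[-1,0,0,-0.5,0,0,0],[-1,0,0,-1,0,0,0],[-1,0,0,-2,0,0,0],[-1,0,0,-2,0,0,0],[-1,0,0,-1.5,0,0,0],[-1,0,0,0,0,0,0],[-1,0,0,0,0,0,0]]' 
python3 - <<'E'
from h import *
p=snapshot("wrist"); save(p,'w4'); st()
s=sense(); R=Ro.from_euler('xyz',s["tcp_rot"],degrees=True)
for q in("cover","cover_handle","cover_hole"):
    for r in place_of(p,q)[:1]: print(q,np.round(r["location"],1),round(r["conf"],2),"tool",R.inv().apply(np.array(r["location"])-s["tool_pos"]).round(1))
zt=s["tool_pos"][2]-35.3+14
c=rect(p,"cover",zt); print(c, R.inv().apply(np.array([*c[1][0],zt])-s["tool_pos"]).round(1))
E
```

```text
time: 5.87
tool_pos: [650.1, 234.2, 106.4]
tcp_rot: [179.9, 0.1, 163.8]
ft_force: [-0.8, -0.7, -3.7]
finger_gap: 13.0
grip_force: 78.1
{'time': 5.92, 'joint_pos': [15.57, 26.8, 77.36, -0.0, 75.84, -58.23], 'tool_pos': [648.98, 233.94, 104.63], 'tcp_rot': [180.0, 0.0, 163.8], 'ft_force': [-0.81, 1.19, -4.19], 'wrist_torque': [0.03, 0.02, -0.01], 'finger_gap': 12.79, 'grip_force': 78.14}
cover [650.  229.6  70.4] 0.6 tool [-2.2 -3.9 34.2]
cover_handle [648.4 234.9 100.9] 0.78 tool [0.8 0.8 3.7]
cover_hole [718.3 346.8  -1.5] 0.69 tool [-35.1 127.7 106.1]
(0.67, ((652.3359375, 233.31790161132812), (60.293975830078125, 103.11083984375), 73.92882537841797), 978) [-3.4  0.3 21.3]
```

View pics/w4.png

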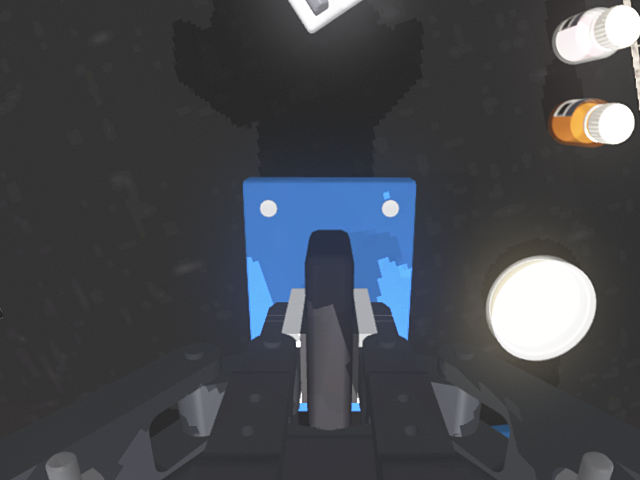

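The cover hangs level and straight in the grip: the plate's near edge is at row 180 and its screws are at (268,208) and (390,208). The cover is fixed relative to the camera, so its centre in the tool frame follows from those pixels.

```bash
python3 - <<'E'
from h import *
s=sense(); p=snapshot("wrist"); st()
R=Ro.from_euler('xyz',s["tcp_rot"],degrees=True); T=np.array(s["tool_pos"]); 
z0=T[2]-35.3
for n,u,z in[("edge",(244,180),14),("edge",(416,180),14),("screw",(268,208),14),("screw",(390,208),14),("handle end",(330,231),48)]:
    print(n,R.inv().apply(onplane(p,u,z0+z)-T).round(1))
# jig axis / move target
for r in place_of(p,"jig")[:1]: print(r["location"])
E
```

```text
{'time': 6.17, 'joint_pos': [15.56, 26.89, 77.4, 0.0, 75.85, -58.23], 'tool_pos': [648.19, 233.69, 103.16], 'tcp_rot': [-179.92, -0.13, 163.8], 'ft_force': [0.53, -0.42, -1.88], 'wrist_torque': [-0.02, 0.0, -0.02], 'finger_gap': 12.72, 'grip_force': 78.14}
edge [ 48.3 -29.3  21.5]
edge [48.4 29.4 21.4]
screw [ 38.6 -21.4  21.4]
screw [38.7 20.8 21.4]
handle end [ 38.8  -0.  -12.6]
```

Cover centre is about +1.5 mm along tool x and 0 along y. Next I'll carry it to just short of the pin (jig x ≈ -10) and turn it to the jig's yaw.

```bash
python3 -m handwheel '[[-1,1.4,-0.1,-0.5,0,0,0],[-1,2.8,-0.2,-0.5,0,0,0],[-1,2.8,-0.2,0,0,0,0],[-1,2.8,-0.2,0,0,0,0],[-1,2.8,-0.2,0,0,0,0],[-1,2.8,-0.2,0,0,0,0],[-1,2.8,-0.2,0,0,0,0],[-1,1.6,-0.1,0,0,0,0]]' 
python3 -m handwheel '[[-1,0,0,0,0,0,-0.117],[-1,0,0,0,0,0,-0.117],[-1,0,0,0,0,0,-0.117],[-1,0,0,0,0,0,-0.117],[-1,0,0,0,0,0,-0.117],[-1,0,0,0,0,0,0],[-1,0,0,0,0,0,0],[-1,0,0,0,0,0,0]]' 
python3 - <<'E'
from h import *
st(); p=snapshot("wrist"); save(p,'w5')
for r in place_of(p,"jig")[:1]: print(r["location"],r["conf"])
print(rect(p,"jig",12))
th=np.radians(17.2); o=np.array([462.2,280.])
P=lambda x,y,z: proj(p,[*(o+x*np.array([np.cos(th),np.sin(th)])+y*np.array([-np.sin(th),np.cos(th)])),z])
im=p["image"][:,:,::-1].copy()
for q in[(-70,-46,12),(-70,46,12),(70,46,12),(70,-46,12),(-70,-36,28),(-70,36,28),(-70,-32,12),(-70,32,12)]: cv2.circle(im,tuple(int(round(v)) for v in P(*q)),3,(0,0,255),1)
cv2.imwrite('pics/w5o.png',im)
E
```

```text
time: 6.88
tool_pos: [452.1, 276.0, 114.1]
tcp_rot: [-179.9, -0.1, 163.8]
ft_force: [-0.2, -0.9, -2.1]
finger_gap: 12.8
grip_force: 78.4
time: 7.55
tool_pos: [455.0, 275.7, 114.7]
tcp_rot: [-180.0, -0.0, -162.9]
ft_force: [-0.6, 0.6, -2.4]
finger_gap: 13.2
grip_force: 78.4
{'time': 7.55, 'joint_pos': [25.69, 3.09, 104.3, 0.0, 72.63, -81.39], 'tool_pos': [454.97, 275.7, 114.67], 'tcp_rot': [-180.0, -0.02, -162.91], 'ft_force': [-0.57, 0.63, -2.39], 'wrist_torque': [-0.02, -0.0, -0.04], 'finger_gap': 13.19, 'grip_force': 78.39}
(0.87, ((405.4087829589844, 262.3667297363281), (24.289592742919922, 92.47628021240234), 16.828004837036133), 429)
```

View pics/w5o.png

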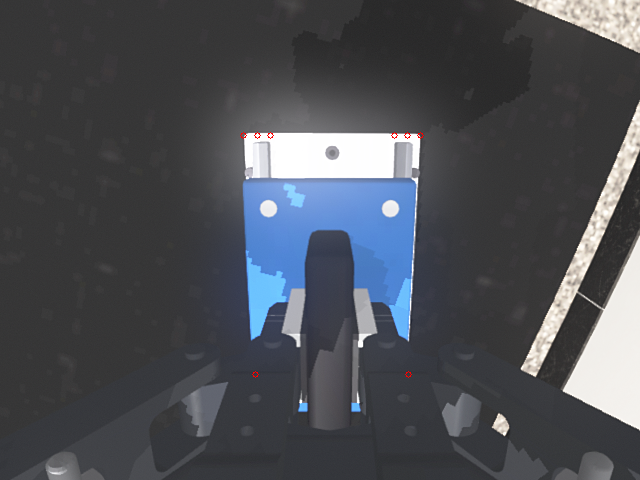

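The dots (my jig estimate) land on the jig's near edge at (243..420,134), so the jig pose is right. The TCP sits about 2 mm to the -y side. I'll correct that while lowering to just above the fences.

```bash
python3 -m handwheel '[[-1,0,0.1,0.5,0,0,0],[-1,0,0.1,1.2,0,0,0],[-1,0,0,1.5,0,0,0],[-1,0,0,1,0,0,0],[-1,0,0,0.4,0,0,0],[-1,0,0,0,0,0,0],[-1,0,0,0,0,0,0],[-1,0,0,0,0,0,0]]' 
cat >> h.py <<'E'
TH=np.radians(17.1); O=np.array([462.2,280.]); UX=np.array([np.cos(TH),np.sin(TH)]); UY=np.array([-np.sin(TH),np.cos(TH)])
def jig():
    s=sense(); d=np.array(s["tool_pos"][:2])-O; f=np.array(s["ft_force"])
    print("t%.2f jig xy %.1f %.1f z %.1f yaw %.2f | F jig %.1f %.1f %.1f"%(s["time"],d@UX,d@UY,s["tool_pos"][2],s["tcp_rot"][2],f[:2]@UX,f[:2]@UY,f[2]))
E
python3 - <<'E'
from h import *
jig(); p=snapshot("wrist"); jig(); print(rect(p,"jig",12))
im=p["image"][100:200,200:460,::-1]; cv2.imwrite('pics/w6.png',cv2.resize(im,(780,300),interpolation=cv2.INTER_CUBIC))
E
```

```text
time: 8.37
tool_pos: [455.0, 277.9, 69.5]
tcp_rot: [180.0, 0.1, -162.7]
ft_force: [0.4, 0.6, -1.4]
finger_gap: 12.8
grip_force: 78.4
t8.37 jig xy -7.6 0.1 z 69.5 yaw -162.69 | F jig 0.5 0.5 -1.4
t8.42 jig xy -7.4 0.1 z 69.7 yaw -162.69 | F jig -0.2 -0.3 -2.3
(0.63, ((442.7071533203125, 274.3286437988281), (102.7464828491211, 93.93269348144531), 17.73448371887207), 1181)
```

View pics/w6.png

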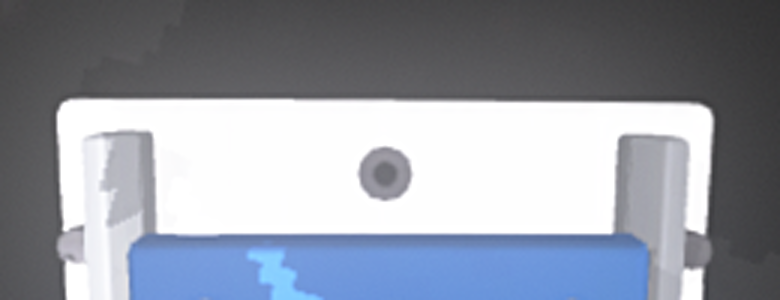

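Centred between the fences to within 1 mm: base centre at 386, cover centre at 389 in the crop. Lowering until it touches the pin tip.

```bash
python3 -m handwheel '[[-1,0,0,0.5,0,0,0],[-1,0,0,0.4,0,0,0],[-1,0,0,0.1,0,0,0],[-1,0,0,0,0,0,0],[-1,0,0,0,0,0,0]]' >/dev/null; python3 -c "from h import *; jig()"
python3 -m handwheel '[[-1,0,0,0.1,0,0,0],[-1,0,0,0,0,0,0],[-1,0,0,0,0,0,0]]' >/dev/null; python3 -c "from h import *; jig()"
python3 -m handwheel '[[-1,0,0,0.1,0,0,0],[-1,0,0,0,0,0,0],[-1,0,0,0,0,0,0]]' >/dev/null; python3 -c "from h import *; jig()"
```

```text
t8.88 jig xy -8.3 -0.0 z 58.6 yaw -162.68 | F jig 0.1 0.3 -2.3
t9.13 jig xy -8.0 0.0 z 57.9 yaw -162.68 | F jig 0.1 0.5 -2.6
t9.38 jig xy -8.0 0.1 z 56.9 yaw -162.69 | F jig -0.4 -0.2 -2.1
```

```bash
python3 -m handwheel '[[-1,0,0,0.1,0,0,0],[-1,0,0,0,0,0,0],[-1,0,0,0,0,0,0]]' >/dev/null; python3 -c "from h import *; jig()"
python3 -m handwheel '[[-1,0,0,0.05,0,0,0],[-1,0,0,0,0,0,0],[-1,0,0,0,0,0,0]]' >/dev/null; python3 -c "from h import *; jig()"
```

```text
t9.63 jig xy -7.8 0.1 z 56.3 yaw -162.69 | F jig -1.5 -0.3 3.5
t9.88 jig xy -7.8 0.1 z 56.2 yaw -162.68 | F jig -4.2 -1.2 8.3
```

Contact at z≈56.3, so the cover is riding on the pin tip. I'll ease off slightly and slide along +x.

```bash
python3 -m handwheel '[[-1,-0.1,0,-0.04,0,0,0],[-1,-0.1,0,0,0,0,0],[-1,-0.1,0,0,0,0,0],[-1,0,0,0,0,0,0]]' >/dev/null; python3 -c "from h import *; jig()"
python3 -m handwheel '[[-1,-0.1,0,0,0,0,0],[-1,-0.1,0,0,0,0,0],[-1,-0.1,0,0,0,0,0],[-1,0,0,0,0,0,0]]' >/dev/null; python3 -c "from h import *; jig()"
python3 -m handwheel '[[-1,-0.1,0,0,0,0,0],[-1,-0.1,0,0,0,0,0],[-1,0,0,0,0,0,0],[-1,0,0,0,0,0,0]]' >/dev/null; python3 -c "from h import *; jig()"
```

```text
t10.22 jig xy -4.6 0.2 z 56.3 yaw -162.68 | F jig -2.6 0.0 4.1
t10.55 jig xy -1.6 0.2 z 56.3 yaw -162.69 | F jig -1.9 0.0 4.2
t10.88 jig xy 0.6 0.1 z 56.0 yaw -162.69 | F jig 1.9 -0.1 0.8
```

Fz has dropped and Fx has turned positive, so the chamfer has reached the pin. Continuing.

```bash
for i in 1; do :; done; python3 -m handwheel '[[-1,-0.1,0,0,0,0,0],[-1,-0.1,0,0,0,0,0],[-1,0,0,0,0,0,0],[-1,0,0,0,0,0,0]]' >/dev/null; python3 -c "from h import *; jig()"
python3 -m handwheel '[[-1,-0.1,0,0.1,0,0,0],[-1,-0.1,0,0,0,0,0],[-1,0,0,0,0,0,0],[-1,0,0,0,0,0,0]]' >/dev/null; python3 -c "from h import *; jig()"
```

```text
t11.22 jig xy 2.0 0.0 z 55.6 yaw -162.69 | F jig 1.2 0.6 -1.1
t11.55 jig xy 3.6 0.0 z 54.3 yaw -162.69 | F jig 0.0 -0.2 -3.2
```

```bash
python3 -m handwheel '[[-1,-0.1,0,0.05,0,0,0],[-1,-0.1,0,0.05,0,0,0],[-1,0,0,0,0,0,0],[-1,0,0,0,0,0,0]]' >/dev/null; python3 -c "from h import *; jig()"
python3 -m handwheel '[[-1,0,0,0.1,0,0,0],[-1,0,0,0,0,0,0],[-1,0,0,0,0,0,0]]' >/dev/null; python3 -c "from h import *; jig()"
```

```text
t11.88 jig xy 5.7 0.1 z 53.5 yaw -162.68 | F jig 0.5 -0.1 -2.4
t12.13 jig xy 5.8 0.1 z 52.6 yaw -162.68 | F jig 0.6 -0.5 -1.7
```

```bash
python3 -m handwheel '[[-1,0,0,0.1,0,0,0],[-1,0,0,0,0,0,0],[-1,0,0,0,0,0,0]]' >/dev/null; python3 -c "from h import *; jig()"
python3 -m handwheel '[[-1,0,0,0.1,0,0,0],[-1,0,0,0,0,0,0],[-1,0,0,0,0,0,0]]' >/dev/null; python3 -c "from h import *; jig()"
```

```text
t12.38 jig xy 5.8 0.1 z 51.7 yaw -162.69 | F jig 0.2 -0.4 -2.9
t12.63 jig xy 6.1 0.1 z 51.2 yaw -162.68 | F jig -1.3 -0.7 3.6
```

```bash
python3 -m handwheel '[[-1,0,0,0.1,0,0,0],[-1,0,0,0,0,0,0],[-1,0,0,0,0,0,0]]' >/dev/null; python3 -c "from h import *; jig()"
python3 -m handwheel '[[-1,0,0,0.1,0,0,0],[-1,0,0,0,0,0,0],[-1,0,0,0,0,0,0]]' >/dev/null; python3 -c "from h import *; jig()"
```

```text
t12.88 jig xy 6.2 0.1 z 50.1 yaw -162.68 | F jig -3.1 -0.9 4.0
t13.13 jig xy 6.2 0.1 z 49.2 yaw -162.69 | F jig -1.6 0.1 6.4
```

The force rises gently like the spring, so the pin is in the hole and the bed is going down. I'll press on to the hard stop.

```bash
python3 -m handwheel '[[-1,0,0,0.1,0,0,0],[-1,0,0,0,0,0,0],[-1,0,0,0,0,0,0]]' >/dev/null; python3 -c "from h import *; jig()"
python3 -m handwheel '[[-1,0,0,0.1,0,0,0],[-1,0,0,0,0,0,0],[-1,0,0,0,0,0,0]]' >/dev/null; python3 -c "from h import *; jig()"
```

```text
t13.38 jig xy 6.2 0.1 z 48.3 yaw -162.68 | F jig -3.3 -0.9 7.4
t13.63 jig xy 6.2 0.1 z 47.4 yaw -162.69 | F jig -3.6 -1.0 9.0
```

```bash
python3 -m handwheel '[[-1,0,0,0.1,0,0,0],[-1,0,0,0,0,0,0],[-1,0,0,0,0,0,0]]' >/dev/null; python3 -c "from h import *; jig()"
python3 -m handwheel '[[-1,0,0,0.05,0,0,0],[-1,0,0,0,0,0,0],[-1,0,0,0,0,0,0]]' >/dev/null; python3 -c "from h import *; jig()"
```

```text
t13.88 jig xy 6.3 0.2 z 47.2 yaw -162.68 | F jig -8.6 -2.5 17.2
t14.13 jig xy 6.3 0.2 z 47.2 yaw -162.68 | F jig -12.8 -0.8 21.4
```

Hard stop at z=47.2, 4.1 mm below first cassette contact, with about 24 N of push. I'll relieve the sideways load slightly, then check with a picture.

```bash
python3 -m handwheel '[[-1,0.06,0,0.02,0,0,0],[-1,0,0,0,0,0,0],[-1,0,0,0,0,0,0],[-1,0,0,0,0,0,0]]' >/dev/null; python3 - <<'E'
from h import *
jig(); p=snapshot("side"); jig(); st()
w=snapshot("wrist")
a=cv2.resize(p["image"][310:410,270:400],(400,308),interpolation=cv2.INTER_CUBIC); b=cv2.resize(w["image"][80:380,130:520],(400,308))
cv2.imwrite('pics/f1.png',np.hstack([a,b])[:,:,::-1]); jig()
E
```

```text
t14.47 jig xy 6.2 0.2 z 47.2 yaw -162.68 | F jig -8.3 -2.0 19.4
t14.52 jig xy 6.2 0.2 z 47.2 yaw -162.68 | F jig -7.8 -1.3 20.1
{'time': 14.52, 'joint_pos': [25.7, 10.29, 104.3, -0.01, 65.32, -81.62], 'tool_pos': [468.1, 282.01, 47.19], 'tcp_rot': [180.0, 0.09, -162.68], 'ft_force': [-7.1, -3.55, 20.11], 'wrist_torque': [-0.8, 1.35, 0.01], 'finger_gap': 12.83, 'grip_force': 81.94}
t14.57 jig xy 6.2 0.2 z 47.2 yaw -162.68 | F jig -8.2 -2.0 19.3
```

View pics/f1.png

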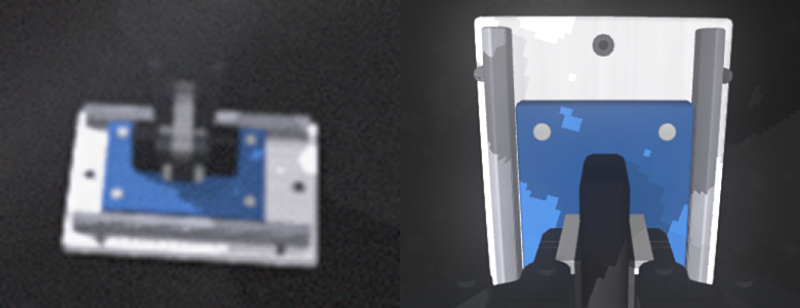

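The pictures show the cover sitting flat between the fences, with the base showing at both ends and the handle still gripped. I'll add a little more push for margin and confirm it doesn't move.

```bash
python3 -m handwheel '[[-1,0.05,0,0.05,0,0,0],[-1,0,0,0,0,0,0],[-1,0,0,0,0,0,0],[-1,0,0,0,0,0,0],[-1,0,0,0,0,0,0],[-1,0,0,0,0,0,0]]' >/dev/null; python3 -c "
from h import *
jig(); print(sense()['grip_force'])
if sense()['ft_force'][2]>15 and abs(sense()['tool_pos'][2]-47.2)<.6: print(hand_in())"
```

```text
t15.07 jig xy 6.2 0.2 z 47.2 yaw -162.68 | F jig -8.5 -2.0 21.9
82.24661707878113
the job is handed in; nothing more can be done
None
```

I handed the job in after 15 s with the cover dropped over the pin and pressed to a hard stop. Bed travel was about 4 mm, the push about 24 N against the 12 N needed, and the handle was still gripped; I moved nothing else on purpose.

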